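# Key the cam wheel onto its drive pin

## Robot

A 6-joint arm with a two-finger parallel gripper is mounted at the origin on a cart in front of the work surface, level with it; the furniture and walls round the work are solid. World frame = base frame: x ahead of the robot, y to its left, z up, the work surface at z = 0. Lengths are in mm, angles in rad, forces in N, time in s.
With the tool pointing down it reaches from about 375 to 900 mm from the base axis. Payload 3.1 kg.
Tool frame: the origin (TCP) lies midway between the tips of the shut fingers; the grasp point (between the pads) lies 19 mm behind it; z points along the fingers, y is the line along which they close (so a half turn about z gives the same grasp; the last joint's range is limited). The gripper opens to 85 mm and grips with 20 to 120 N. Pads are 22 mm wide; open, the fingers measure 114 mm over their backs; the gripper's body (76 mm by 85 mm) begins 54 mm behind the grasp point. The pads swing forward as they close: fully open they stand 13 mm farther back than shut.
Start: joints at [-1.329, 0.527, 1.433, -0, 1.181, -0.178], TCP at [254.755, -570.698, 231.31] pointing down, gripper open.
Joint ranges: [-3.08, 3.08], [-0.75, 2.2], [0.22, 2.44], [-1.43, 4.57], [0, 2.65], [-2.85, 2.85]. Speed limits (rad/s): [2.79, 2.79, 3.14, 3.14, 3.14, 3.14].

## Interface

Orientations are given as a 3x3 rotation matrix whose columns are the frame's x, y, z axes.
In Python, from cell import robot, vision, ticket gives the robot as it stands.
- The arm moves only by the tool jog_arm, never from a script. Its arguments are lists of equal length, an entry for each row: "grip": the closure, from -1 (fully open) to 1 (shut), so that 0 is half open; "offset": the shift along the tool's x, y, z in units of 50 mm (1.0 is 50 mm), a list of three; "twist": the turn, a rotation vector about the tool's x, y, z in rad, a list of three. A call has exactly 5 rows; each row is the pose to reach, as a shift and turn from the pose commanded when the call began, along the tool's axes at that moment; what a row does not reach only later rows make up. A row lasts 1/10 s, in which the tool goes at most 50 mm and 8.59 degrees, less where a joint would pass 70% of its speed; a pose out of reach is approached as far as the arm can. A call with a gripper value outside its range is refused whole. The fingers move at their own pace and stop on an object; the grip force is fixed at half the most. Time passes only in rows, so rows that repeat a pose let the fingers close, or fill a call up. It gives the time, the measured TCP pose, the force, the opening and the grip force at its end, in the units of the state.
- robot.get_obs(): the state, without advancing time (a new reading comes with each control period).
- vision.read_camera(name): name is "side" or "top" or "wrist"; returns (picture, depth): 384x512x3 uint8, red, green, blue; 384x512 float32, mm along the optical axis (not along the pixel's ray), 0 where there is no reading.
- vision.calibration(name): a dict with "mtx" (3x3 intrinsics, pixels), "origin" and "orientation" of the camera in the world; the wrist camera has in their place "mount" (4x4, takes a point from camera to tool coordinates, whose origin is the TCP and whose axes are the flange's). Camera axes: x right, y up, looking along -z (the intrinsics and any distortion apply to the point x, -y, -z); pixel columns grow to the right and rows downward; lengths in mm; the calibration is good to about 2 mm. A picture is of the moment at which its call begins: read the wrist's pose just before it. calibration takes no time and is no camera call.
- ticket.finish_job(): hands the job in; it is judged then, once.
The state is a dict: "t": time; "joints": joint angles; "qd": joint speeds; "tau": joint torques, N m; "ee_pos": TCP position; "tcp_rot": TCP orientation; "wrist_force": force on the tool from outside, world axes, zero at the start; "ft_torque": the same for the moment, N m; "gripper_width": opening from 0.0 (shut) to 1.0 (fully open); "finger_force": force on a finger pad.
Only numpy, scipy, OpenCV 4.12 (cv2) and the standard library are available. Lean on these libraries where they do the work, as an engineer would, in place of code of your own. Each camera call takes 0.05 s, during which the arm holds its last target. There are 200 camera calls.

## Task

The white cam wheel on the printer drive unit is sitting high because its notch is not over the brass pin. With a fingertip, turn the wheel (the black peg is there to push on) until the notch meets the pin, then press it down until it is fully seated, and draw back. Do not lift or tip the wheel out of its bearing, and leave the cutters, the jar, the dish and the tweezers where they are.

Things in the scene. Friction and masses are not known exactly. Their poses are not given: they have to be found in the camera images.
- gearbox: Printer drive unit, fixed to the bench: grey base plate 193 x 124 x 10 mm, dark stepper motor with brass pinion at one end, steel block carrying the brass pin at the other. Origin on the wheel's axis of rotation at bench level; +x from the axis to the pin (plate from x = -101 to +92 mm). Highest things beside the wheel: pinion and steel block, 46 mm, beyond 57 mm from the axis.
- pin (a point): Top of the brass pin, on its centre line 46 mm from the wheel axis, 42.5 mm above the bench. The pin is a round 8 mm bar lying level and radially, 41 to 89 mm from the axis, held by the block beyond 72 mm; it shows past the wheel's rim. The raised wheel clears it by 1.5 mm; a wheel pressed with its notch elsewhere is stopped by it after that.
- cam_wheel: Loose white toothed wheel, 112 mm across, disc 8 mm thick, 0.35 kg, with a steel journal (18 mm thick, 24 mm long) in the bearing. It turns easily and stays where left. Origin on its axis at the disc's underside: 44 mm above the bench when raised, 36 mm when fully seated. +x towards the notch. At the start the notch is 0.6 rad to half a turn from the pin, to either side.
- notch (a point): Middle of the notch in the wheel's rim, 46 mm from the axis on the wheel's +x, at half the disc's thickness. The notch is 12 mm wide, open outward and right through the disc, with a red stripe on either side of it. It drops over the pin if within about 4 degrees.
- peg_top (a point): Top of the black upright round peg on the wheel, 12 mm in diameter and 18 mm tall above the disc, 41 mm from the axis, straight opposite the notch. Push its side with a fingertip to turn the wheel, either way round.
- hub_top (a point): Flat top of the white hub, 24 mm in diameter, on the axis, 20 mm above the disc's top face (72 mm above the bench while raised). Press here. Between hub and peg there are 23 mm.
- cutters: Loose side cutters with red handles, 123 x 46 x 12 mm, lying flat; origin at the middle of the underside. Leave alone.
- flux_jar: Loose flux jar, amber with an orange lid, 38 mm across, 33 mm tall; origin at the middle of the underside. Leave alone.
- dish: Loose clear round dish, 70 mm across, 12 mm tall; origin at the middle of the underside. Leave alone.
- tweezers_white: Loose white tweezers, 10 x 110 x 12 mm, lying flat; origin at the middle of the underside. Leave alone.
- brake_ring (a joint): Travel of the black stiff-sliding ring (radius 30 mm) under the wheel, which carries it: 0 raised, 0.008 m with the wheel fully seated. It needs a press of about 4 N on the wheel to go down, stays wherever it is pressed to and does not spring back.
There are look-alikes about, which are no part of the job. Of the things that look like the cam_wheel, the larger one is meant.

How it is judged (in metres and radians):
At the end, for the whole second after the job is handed in: The wheel is fully down on its seat (underside within 1.5 mm of its seated height of 36 mm), level within 0.03 rad, at rest, with the middle of its notch within 4 mm of the pin's centre line, and the robot is clear of it (z of cam_wheel in the frame of gearbox between 0.034 and 0.0375 m and horizontal distance between notch and pin below 0.004 m and angle between cam_wheel's own z axis and vertical below 0.03 rad and linear speed of cam_wheel below 0.01 m/s); the robot touches nothing.
It fails at once if the wheel is lifted more than 5 mm above its raised height (z of cam_wheel in the frame of gearbox above 0.049 m).
It fails at once if the wheel is tipped by more than 0.2 rad (angle between cam_wheel's own z axis and vertical above 0.2 rad).
It fails at once if the cutters, the jar, the dish or the tweezers are moved by more than 3 cm (distance of any of cutters, flux_jar, dish, tweezers_white from where it was at the start of the episode above 0.03 m).
It also fails if it takes over 64 s, if anything falls off the work surface, if the arm or the gripper's body presses on something with over 40 N, if the wrist force passes 120 N, or if a joint passes its speed limit or range.

## Working session

There is one attempt and no reset: what is moved stays moved. The work goes in short steps, Python scripts to look and compute and a tool call to move; the robot and the scene stay as the last step left them, time stands still between calls to the robot, and variables do not carry over. Pictures are saved under pics/ and viewed, at most 10 in all, crops included, and the job is handed in when it is done.

Besides the shell and the picture viewer there is one more tool, called after "Request:" as name(argument=value, ...) on one line, values as JSON. jog_arm: Moves the arm, as the interface text tells. Its arguments: {"type":"object","properties":{"grip":{"type":"array","items":{"type":"number"}},"offset":{"type":"array","items":{"type":"array","items":{"type":"number"}}},"twist":{"type":"array","items":{"type":"array","items":{"type":"number"}}}},"required":["grip","offset","twist"]}

```bash
mkdir -p pics; cat > h.py <<'E'
import numpy as np, cv2
from cell import robot, vision, ticket
def cam(name):
    o=robot.get_obs(); im,d=vision.read_camera(name); c=vision.calibration(name)
    if 'mount' in c:
        M=np.array(c['mount']); R=np.array(o['tcp_rot']); p=np.array(o['ee_pos'])
        return im,d,np.array(c['mtx']),R@M[:3,:3],R@M[:3,3]+p
    return im,d,np.array(c['mtx']),np.array(c['orientation']),np.array(c['origin'])
def cloud(d,K,R,t):
    v,u=np.mgrid[:d.shape[0],:d.shape[1]]
    x=(u-K[0,2])/K[0,0]*d; y=(v-K[1,2])/K[1,1]*d
    return np.stack([x,-y,-d],-1)@R.T+t
def save(im,n): cv2.imwrite('pics/'+n,im[...,::-1])
E
python3 - <<'E'
from h import *
o=robot.get_obs(); print({k:np.round(v,3).tolist() for k,v in o.items()})
a=[]
for n in ('top','side'):
    im,d,K,R,t=cam(n); a.append(im); np.savez(n+'.npz',im=im,d=d,K=K,R=R,t=t)
    print(n,K.tolist(),R.round(3).tolist(),t.round(1), vision.calibration(n).keys())
save(cv2.resize(a[0],(800,600)),'top.png'); save(cv2.resize(a[1],(800,600)),'side.png')
E
```

```text
{'t': 0.0, 'joints': [-1.33, 0.528, 1.434, -0.0, 1.181, -0.179], 'qd': [0.001, 0.001, 0.001, 0.001, 0.002, 0.001], 'tau': [0.002, -44.234, -17.802, -0.0, 0.009, 0.0], 'ee_pos': [254.579, -570.005, 230.313], 'tcp_rot': [[0.913, 0.408, -0.001], [0.408, -0.913, 0.002], [0.0, -0.002, -1.0]], 'wrist_force': [-0.478, 0.296, -0.518], 'ft_torque': [0.018, 0.001, 0.04], 'finger_force': 0.0, 'gripper_width': 0.999}
top [[461.36870380339303, 0.0, 255.95124994222718], [0.0, 461.36870380339303, 187.15930794141866], [0.0, 0.0, 1.0]] [[0.026, 0.996, -0.083], [-0.999, 0.024, -0.026], [-0.024, 0.083, 0.996]] [ 477.5  -29.2 1166. ] dict_keys(['mtx', 'origin', 'orientation'])
side [[371.1384555041321, 0.0, 257.81931557892085], [0.0, 371.1384555041321, 192.0521098355486], [0.0, 0.0, 1.0]] [[-0.842, 0.295, -0.451], [-0.539, -0.491, 0.684], [-0.02, 0.82, 0.573]] [156.2 605.6 590.9] dict_keys(['mtx', 'origin', 'orientation'])
```

View pics/top.png

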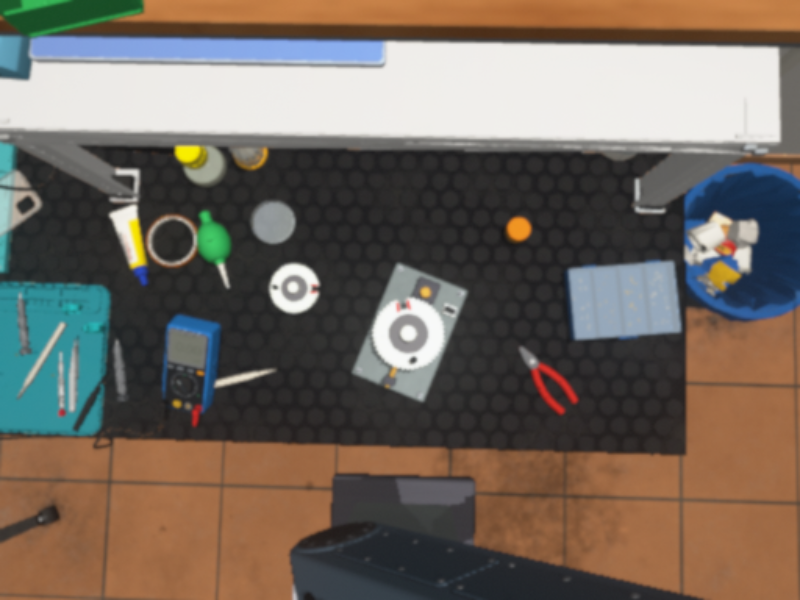

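View pics/side.png

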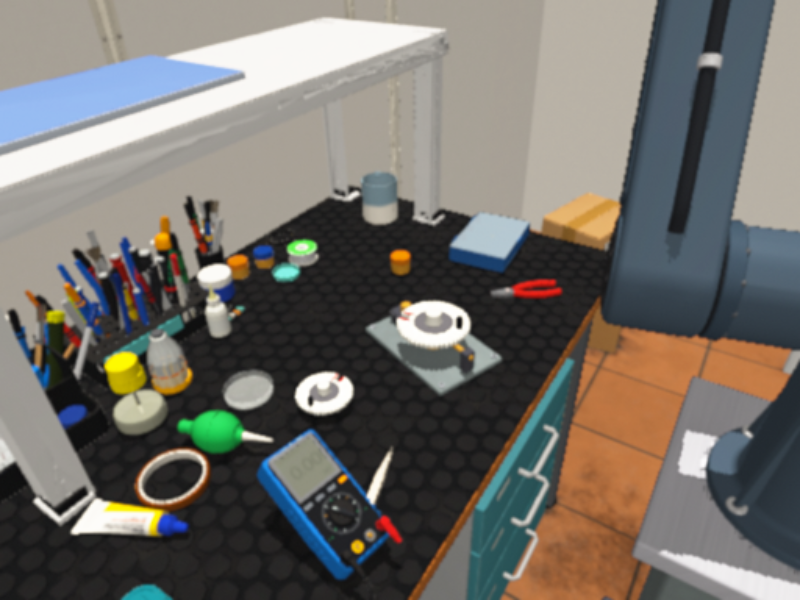

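Top view (800x600 scale): the larger wheel is centred at about (408,333), with its red-striped notch at (404,305) and the black peg at (413,360). The motor and pinion are at (427,290) and the brass pin at (390,378), so the notch is nearly half a turn off. The smaller look-alike wheel is at (295,288). The side view agrees.

```bash
python3 - <<'E'
from h import *
for n in ('top','side'):
    z=np.load(n+'.npz'); im=z['im'].astype(int); P=cloud(z['d'],z['K'],z['R'],z['t'])
    if n=='top': c0=P[213,261]
    near=np.hypot(P[...,0]-c0[0],P[...,1]-c0[1])<110
    r,g,b=im[...,0],im[...,1],im[...,2]; Z=P[...,2]
    sat=im.max(-1)-im.min(-1)
    print(n,'c0',c0.round(1),'hist z',np.histogram(Z[near],bins=np.arange(-6,90,4)))
    def s(name,m):
        m=m&near; print(name,m.sum(),np.median(P[m],0).round(1) if m.any() else '', P[m].mean(0).round(1) if m.any() else '')
    white=(im.min(-1)>190)&(Z>35)&(Z<62)
    m=white&near
    if m.any():
        pts=P[m][:,:2].astype(np.float32); print('disc circle',cv2.minEnclosingCircle(pts))
    s('hubtop',(Z>65)&(Z<80)&(im.min(-1)>120))
    s('red',(r-g>70)&(r-b>60)&(abs(g-b)<50)&(Z>40))
    s('dark',(im.max(-1)<90)&(Z>45)&(np.hypot(P[...,0]-c0[0],P[...,1]-c0[1])<56))
    s('brass',(r-b>60)&(g-b>25)&(Z>25))
    m=(near&(Z>4)&(Z<16)).astype(np.uint8)
    if n=='top':
        m=(np.hypot(P[...,0]-c0[0],P[...,1]-c0[1])<140)&(Z>4)
        rc=cv2.minAreaRect(P[m][:,:2].astype(np.float32)); print('plate',rc)
    if n=='top':
        cr=im[165:265,205:310].astype(np.uint8); save(cv2.resize(cr,None,fx=5,fy=5,interpolation=cv2.INTER_CUBIC),'crop.png')
E
```

```text
top c0 [507.2 -13.6  71.1] hist z (array([ 556, 1266,  478, 1022,  661,   73,   19,    9,   66,   97,   11,
         24,   59,  362,  968,  160,    4,    2,   36,   56,    5,    0,
          0]), array([-6, -2,  2,  6, 10, 14, 18, 22, 26, 30, 34, 38, 42, 46, 50, 54, 58,
       62, 66, 70, 74, 78, 82, 86]))
disc circle ((507.3260192871094, -12.779751777648926), 55.41936111450195)
hubtop 91 [505.  -13.6  71. ] [501.5 -13.4  70.9]
red 13 [548.6 -12.1  51.9] [533.3 -11.  308.8]
dark 304 [ 477.5  -29.2 1166. ] [ 477.4  -29.1 1158.8]
brass 254 [ 477.5  -29.2 1166. ] [489.2 -27.1 896.2]
plate ((509.0887145996094, -13.010345458984375), (267.3697814941406, 274.4617614746094), 59.691566467285156)
side c0 [507.2 -13.6  71.1] hist z (array([  55, 1094,  235,  666,  826,   23,   18,   18,   18,   48,   12,
         34,   74,   95,  800,   69,   22,   20,   23,   57,    3,    0,
          0]), array([-6, -2,  2,  6, 10, 14, 18, 22, 26, 30, 34, 38, 42, 46, 50, 54, 58,
       62, 66, 70, 74, 78, 82, 86]))
disc circle ((514.7889404296875, -11.43246078491211), 60.13328170776367)
hubtop 73 [507.   -9.8  71.6] [505.4 -10.2  71. ]
red 6 [557.3  -7.5  51.4] [557.1  -5.7  49.4]
dark 14 [468.1 -16.2  66.9] [467.9 -17.   65.7]
brass 48 [460.3   7.5  43.1] [505.2  -8.3  43.2]
```

View pics/crop.png

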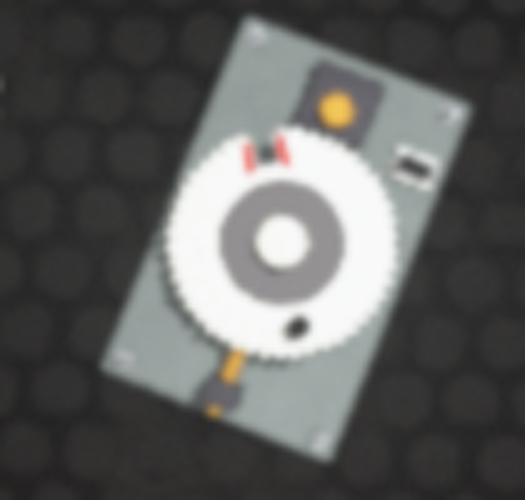

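The crop shows the notch at (267,152), hub (283,240), peg (298,328) and pin from (236,355) to (213,410). The plate's screws are at (257,30), (452,113), (322,440) and (122,357).

```bash
cat >> h.py <<'E'
def ray(u,v,K,R,t,z):
    d=R@np.array([(u-K[0,2])/K[0,0],-(v-K[1,2])/K[1,1],-1.]); return t+d*(z-t[2])/d[2]
E
python3 - <<'E'
from h import *
z=np.load('top.npz');K,R,t=z['K'],z['R'],z['t']
f=lambda u,v,h: ray(u/5+205-.4,v/5+165-.4,K,R,t,h)[:2]
hub=f(283,241,72); n=f(267,152,52); pg=f(298,327,70); p1=f(236,355,42); p2=f(213,410,42)
sc=[f(257,30,10),f(452,113,10),f(322,440,10),f(122,357,10)]
a=(sc[2]+sc[3]-sc[0]-sc[1])
print('hub',hub,'notch',n,'peg',pg,'pin',p1,p2,'plate c',np.mean(sc,0))
ang=lambda v:np.arctan2(v[1],v[0])
print('plate ang',ang(a),'pin',ang(p2-hub),ang(p1-hub),'notch',ang(n-hub),'peg',ang(pg-hub))
u=np.array([np.cos(ang(a)),np.sin(ang(a))]); print('axis from plate',np.mean(sc,0)+4.5*u)
o=robot.get_obs(); Rt=np.array(o['tcp_rot']); print('offset to above',Rt.T@(np.array([hub[0],hub[1],250])-o['ee_pos'])/50, vision.calibration('wrist')['mount'])
E
```

```text
hub [507.63205986 -14.09228572] notch [550.99897973  -4.9942643 ] peg [467.24724664 -22.17873741] pin [452.67905503   7.71874832] [425.90681953  18.14436773] plate c [512.88627034 -15.82512856]
plate ang 2.781281922869091 pin 2.76587849467392 2.763758612929964 notch 0.20679271861769916 peg -2.94397117522068
axis from plate [508.67522742 -14.23858594]
offset to above [ 9.15339358 -8.09203907 -0.37241423] [[ 1.11237737e-03  9.47734319e-01  3.19058653e-01  8.14352459e+01]
 [ 9.99999247e-01 -1.21936341e-03  1.35573863e-04 -4.92114384e-01]
 [ 5.17536449e-04  3.19058262e-01 -9.47734962e-01 -1.42853863e+02]
 [ 0.00000000e+00  0.00000000e+00  0.00000000e+00  1.00000000e+00]]
```

Request:
jog_arm(grip=[0.3, 0.3, 0.3, 0.3, 0.3], offset=[[0.55, -0.55, 0], [1.15, -1.15, 0], [1.75, -1.75, 0], [2.35, -2.35, 0], [2.95, -2.95, 0]], twist=[[0, 0, 0], [0, 0, 0], [0, 0, 0], [0, 0, 0], [0, 0, 0]])

```text
t: 0.6
ee_pos: [329.5, -374.0, 231.0]
tcp_rot: [[0.913, 0.407, -0.0], [0.407, -0.913, 0.001], [0.0, -0.001, -1.0]]
wrist_force: [0.8, -0.8, 0.1]
gripper_width: 0.351
finger_force: 0.0
```

Request:
jog_arm(grip=[0.3, 0.3, 0.3, 0.3, 0.3], offset=[[0.6, -0.6, 0], [1.2, -1.2, 0], [1.8, -1.8, 0], [2.4, -2.4, 0], [3.0, -3.0, 0]], twist=[[0, 0, 0], [0, 0, 0], [0, 0, 0], [0, 0, 0], [0, 0, 0]])

```text
t: 1.1
ee_pos: [405.3, -176.1, 231.2]
tcp_rot: [[0.913, 0.407, -0.0], [0.407, -0.913, 0.0], [-0.0, -0.0, -1.0]]
wrist_force: [1.0, -0.9, 0.1]
gripper_width: 0.352
finger_force: 0.0
```

Request:
jog_arm(grip=[0.3, 0.3, 0.3, 0.3, 0.3], offset=[[0.6, -0.6, 0.2], [1.2, -1.2, 0.4], [1.8, -1.75, 0.7], [2.4, -2.32, 1.0], [2.4, -2.32, 1.0]], twist=[[0, 0, 0.05], [0, 0, 0.1], [0, 0, 0.15], [0, 0, 0.22], [0, 0, 0.22]])

```text
t: 1.6
ee_pos: [467.0, -18.6, 179.6]
tcp_rot: [[0.979, 0.204, -0.003], [0.204, -0.979, 0.002], [-0.003, -0.003, -1.0]]
wrist_force: [-0.8, 0.2, -0.4]
gripper_width: 0.348
finger_force: 0.0
```

```bash
python3 - <<'E'
from h import *
im,d,K,R,t=cam('wrist'); np.savez('w1.npz',im=im,d=d,K=K,R=R,t=t); save(im,'w1.png')
o=robot.get_obs(); print({k:np.round(v,3).tolist() for k,v in o.items()}); print(K)
z=np.load('top.npz');P=cloud(z['d'],z['K'],z['R'],z['t']); print('shelf edge',P[70,250],P[90:100,250].round(0))
E
```

```text
{'t': 1.65, 'joints': [-0.284, 0.399, 1.87, -0.0, 0.876, 1.082], 'qd': [-0.061, -0.024, -0.008, -0.017, 0.004, -0.024], 'tau': [1.164, -32.594, -12.616, 0.131, -0.022, 0.141], 'ee_pos': [466.947, -20.616, 180.234], 'tcp_rot': [[0.979, 0.204, -0.003], [0.204, -0.979, 0.001], [-0.003, -0.001, -1.0]], 'wrist_force': [-0.244, -0.627, 0.427], 'ft_torque': [-0.029, -0.006, 0.011], 'finger_force': 0.0, 'gripper_width': 0.35}
[[334.16697579   0.         252.29617122]
 [  0.         334.16697579 188.49400501]
 [  0.           0.           1.        ]]
shelf edge [745.94048116   7.23697419 385.5531493 ] [[715.   7. 369.]
 [714.   7. 367.]
 [716.   8. 356.]
 [715.   8. 351.]
 [714.   8. 348.]
 [714.   8. 342.]
 [810.  23.  -1.]
 [810.  24.  -9.]
 [806.  23.  -5.]
 [802.  23.  -1.]]
```

View pics/w1.png

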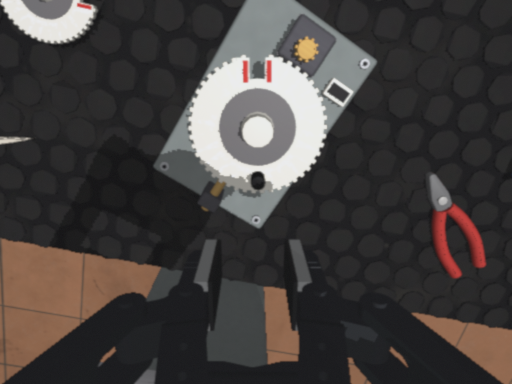

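The wrist view shows the notch at (258,70), the hub at (258,130), the peg top at (258,179), and the pin and block from (218,187) to (209,202). The tips show at about (210,242) and (297,242).

```bash
python3 - <<'E'
from h import *
z=np.load('w1.npz');K,R,t=z['K'],z['R'],z['t']
f=lambda u,v,h: ray(u,v,K,R,t,h)[:2]
hub=f(257.5,130,72); n=f(258,70,52); pg=f(258,179,70); p1=f(219,186,42); sc=[f(364,63,10),f(257,219,10),f(165,166,10)]
im=z['im'].astype(int); P=cloud(z['d'],K,R,t); m=(im.min(-1)>150)&(P[...,2]>48)&(P[...,2]<56)&(np.hypot(P[...,0]-508,P[...,1]+13)<65)
print('disc',cv2.minEnclosingCircle(P[m][:,:2].astype(np.float32)),np.median(P[m][:,2]))
print('hub',hub,P[130,258],'peg',pg,P[179,258],'notch',n,'pin',p1,'screws',sc)
ang=lambda v:np.arctan2(v[1],v[0])
print(ang(n-hub),ang(pg-hub)+np.pi,ang(p1-hub), 'plate long ang',ang(sc[1]-sc[0]),ang(sc[2]-sc[1])-np.pi/2, ang(sc[2]-sc[1]))
E
```

```text
disc ((508.3934631347656, -13.209251403808594), 56.058895111083984) 52.26766573498955
hub [509.546052  -13.0077144] [509.56003331 -13.39185553  71.58187434] peg [471.62112035 -21.56077992] [471.65558191 -21.55186254  70.11521537] notch [551.19654857  -4.70729135] pin [449.83424853   8.63805487] screws [array([576.43310537, -94.60231815]), array([411.80434277, -34.15565547]), array([448.0522087 ,  64.42308469])]
0.19671036344750717 0.22181522558942923 2.7938221056453862 plate long ang 2.7897046777971677 -0.3523595001871993 1.2184368266076973
```

Request:
jog_arm(grip=[0.3, 0.3, 0.3, 0.3, 0.3], offset=[[0.02, 0.02, 0.6], [0.02, 0.02, 1.2], [0.02, 0.02, 1.8], [0.02, 0.02, 2.46], [0.02, 0.02, 2.46]], twist=[[0, 0, 0], [0, 0, 0], [0, 0, 0], [0, 0, 0], [0, 0, 0]])

```text
t: 2.15
ee_pos: [466.1, -24.4, 55.6]
tcp_rot: [[0.98, 0.197, -0.008], [0.197, -0.98, 0.002], [-0.007, -0.003, -1.0]]
wrist_force: [-0.8, -0.3, 0.6]
gripper_width: 0.348
finger_force: 0.0
```

Request:
jog_arm(grip=[0.3, 0.3, 0.3, 0.3, 0.3], offset=[[0.004, 0.082, 0], [0.016, 0.163, 0], [0.037, 0.242, 0], [0.065, 0.319, 0], [0.1, 0.393, 0]], twist=[[0, 0, -0.1], [0, 0, -0.2], [0, 0, -0.3], [0, 0, -0.4], [0, 0, -0.5]])

```text
t: 2.65
ee_pos: [477.6, -42.9, 60.1]
tcp_rot: [[0.763, 0.647, 0.001], [0.647, -0.763, -0.0], [0.001, 0.001, -1.0]]
wrist_force: [-0.7, 1.8, -1.7]
gripper_width: 0.35
finger_force: 0.5
```

```bash
python3 - <<'E'
from h import *
im,d,K,R,t=cam('wrist'); np.savez('w2.npz',im=im,d=d,K=K,R=R,t=t); save(im,'w2.png')
o=robot.get_obs(); print({k:np.round(v,3).tolist() for k,v in o.items()})
E
```

```text
{'t': 2.7, 'joints': [-0.324, 0.635, 1.93, -0.0, 0.574, 0.542], 'qd': [0.005, -0.001, 0.007, -0.006, -0.008, 0.212], 'tau': [0.686, -37.74, -6.445, 0.117, -0.254, -0.184], 'ee_pos': [478.32, -43.521, 60.083], 'tcp_rot': [[0.761, 0.648, 0.002], [0.648, -0.761, -0.001], [0.001, 0.002, -1.0]], 'wrist_force': [-1.468, -0.683, 0.564], 'ft_torque': [0.056, 0.233, -0.01], 'finger_force': 0.574, 'gripper_width': 0.348}
```

View pics/w2.png

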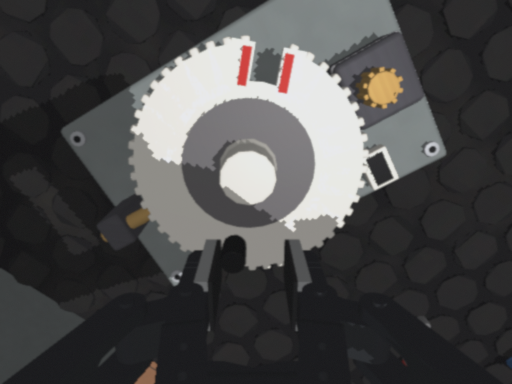

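The peg (235,250) now lies against the left finger pad, and the wheel is turning with it. I'll continue the arc.

Request:
jog_arm(grip=[0.3, 0.3, 0.3, 0.3, 0.3], offset=[[0.004, 0.082, 0], [0.016, 0.163, 0], [0.037, 0.242, 0], [0.065, 0.319, 0], [0.1, 0.393, 0]], twist=[[0, 0, -0.1], [0, 0, -0.2], [0, 0, -0.3], [0, 0, -0.4], [0, 0, -0.5]])

```text
t: 3.2
ee_pos: [493.8, -54.3, 59.9]
tcp_rot: [[0.361, 0.933, 0.0], [0.933, -0.361, 0.0], [0.0, 0.0, -1.0]]
wrist_force: [-0.9, 1.5, 0.3]
gripper_width: 0.35
finger_force: 0.6
```

Request:
jog_arm(grip=[0.3, 0.3, 0.3, 0.3, 0.3], offset=[[0.004, 0.082, 0], [0.016, 0.163, 0], [0.037, 0.242, 0], [0.065, 0.319, 0], [0.1, 0.393, 0]], twist=[[0, 0, -0.1], [0, 0, -0.2], [0, 0, -0.3], [0, 0, -0.4], [0, 0, -0.5]])

```text
t: 3.7
ee_pos: [513.7, -56.8, 59.8]
tcp_rot: [[-0.13, 0.991, -0.0], [0.991, 0.13, 0.0], [0.0, -0.0, -1.0]]
wrist_force: [-2.3, 0.7, 0.8]
gripper_width: 0.352
finger_force: 0.6
```

Request:
jog_arm(grip=[0.3, 0.3, 0.3, 0.3, 0.3], offset=[[0.004, 0.082, 0], [0.016, 0.163, 0], [0.037, 0.242, 0], [0.065, 0.319, 0], [0.1, 0.393, 0]], twist=[[0, 0, -0.1], [0, 0, -0.2], [0, 0, -0.3], [0, 0, -0.4], [0, 0, -0.5]])

```text
t: 4.2
ee_pos: [532.5, -49.5, 59.8]
tcp_rot: [[-0.59, 0.808, -0.0], [0.808, 0.59, -0.0], [-0.0, -0.0, -1.0]]
wrist_force: [-1.3, 0.3, -0.1]
gripper_width: 0.351
finger_force: 0.6
```

Request:
jog_arm(grip=[0.3, 0.3, 0.3, 0.3, 0.3], offset=[[0.004, 0.082, 0], [0.016, 0.163, 0], [0.037, 0.242, 0], [0.05, 0.28, 0], [0.05, 0.28, 0]], twist=[[0, 0, -0.1], [0, 0, -0.2], [0, 0, -0.3], [0, 0, -0.35], [0, 0, -0.35]])

```text
t: 4.7
ee_pos: [543.1, -39.3, 59.8]
tcp_rot: [[-0.829, 0.559, 0.002], [0.559, 0.829, -0.001], [-0.002, 0.0, -1.0]]
wrist_force: [-0.8, -0.9, 0.9]
gripper_width: 0.351
finger_force: 0.3
```

```bash
python3 - <<'E'
from h import *
im,d,K,R,t=cam('wrist'); np.savez('w3.npz',im=im,d=d,K=K,R=R,t=t); save(cv2.resize(im,(800,600),interpolation=cv2.INTER_CUBIC),'w3.png')
o=robot.get_obs(); print({k:np.round(v,3).tolist() for k,v in o.items()})
E
```

```text
{'t': 4.75, 'joints': [-0.277, 0.682, 1.768, -0.0, 0.69, -1.254], 'qd': [-0.001, 0.005, 0.001, 0.002, -0.007, 0.002], 'tau': [0.46, -41.704, -9.073, 0.14, -0.051, -0.044], 'ee_pos': [543.178, -39.305, 59.718], 'tcp_rot': [[-0.829, 0.56, 0.002], [0.56, 0.829, -0.001], [-0.002, 0.0, -1.0]], 'wrist_force': [-0.544, -0.75, 0.763], 'ft_torque': [-0.134, 0.076, -0.017], 'finger_force': 0.383, 'gripper_width': 0.346}
```

View pics/w3.png

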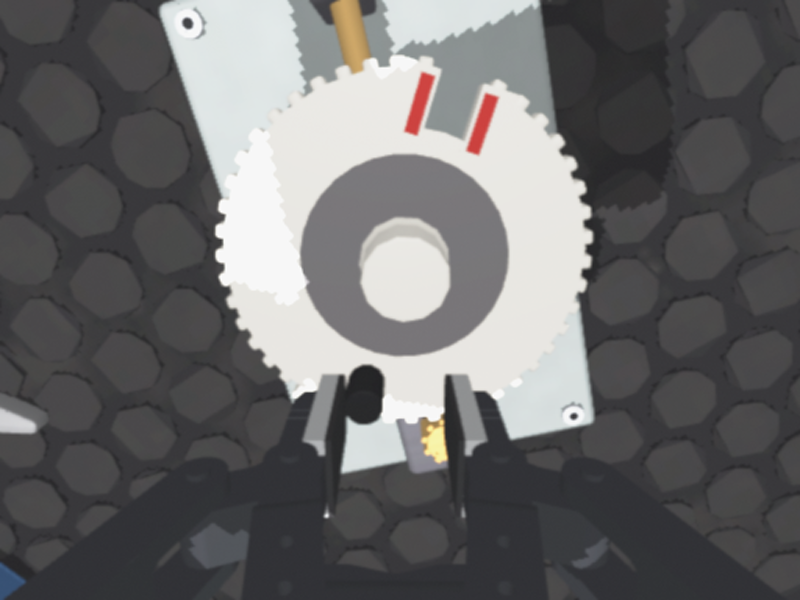

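The notch is between the red stripes at (419,103) and (482,124). The pin's visible part runs from (345,5) to (358,68), the hub top is at (405,278), and the peg leans on the left pad. The wheel still has some way to turn.

```bash
cat >> h.py <<'E'
def wheel(file):
    z=np.load(file);K,R,t=z['K'],z['R'],z['t'];im=z['im']
    hsv=cv2.cvtColor(im,cv2.COLOR_RGB2HSV)
    P=cloud(z['d'],K,R,t); near=np.hypot(P[...,0]-508.5,P[...,1]+13.2)<62
    m=((hsv[...,0]<6)|(hsv[...,0]>174))&(hsv[...,1]>150)&near&(P[...,2]>30)
    n,l,s,c=cv2.connectedComponentsWithStats(m.astype(np.uint8))
    k=np.argsort(-s[1:,4])[:2]+1; h=np.median(P[m][:,2])
    q=np.array([ray(*c[i],K,R,t,h)[:2] for i in k]); print('stripes px',c[k].round(1),s[k,4],'z',h.round(2),q.round(1))
    w=(im.min(-1)>150)&(abs(P[...,2]-h)<3)&near
    cc,rr=cv2.minEnclosingCircle(P[w][:,:2].astype(np.float32))
    v=q.mean(0)-cc; print('disc',np.round(cc,1),rr,'notch ang',np.arctan2(v[1],v[0]),'with fixed axis',np.arctan2(q.mean(0)[1]+13.2,q.mean(0)[0]-508.5))
    b=(hsv[...,0]>12)&(hsv[...,0]<28)&(hsv[...,1]>100)&(P[...,2]>30)&(P[...,2]<50)
    r=np.hypot(P[...,0]-508.5,P[...,1]+13.2); b&=(r>55)&(r<75)&(P[...,0]<508)
    pp=P[b]; 
    if len(pp): u=pp.mean(0); print('pin',len(pp),u.round(1),'ang',np.arctan2(u[1]-cc[1],u[0]-cc[0]),np.arctan2(u[1]+13.2,u[0]-508.5))
E
python3 -c "
from h import *
wheel('w1.npz');wheel('w2.npz');wheel('w3.npz')"
```

```text
stripes px [[245.   71.2]
 [268.5  70.5]] [58 40] z 52.79 [[548.3   4.8]
 [552.5 -12.6]]
disc [508.4 -13.2] 56.058895111083984 notch ang 0.21827016575811997 with fixed axis 0.21859719773108466
pin 114 [447.   10.1  42. ] ang 2.779369345531006 2.78007510034246
stripes px [[243.9  64.9]
 [285.7  72.9]] [266 255] z 52.85 [[5.405e+02 1.590e+01]
 [5.495e+02 4.000e-01]]
disc [508.6 -13.6] 55.931549072265625 notch ang 0.538552081793104 with fixed axis 0.5292213452073511
pin 295 [446.7  10.7  42. ] ang 2.766397287688907 2.7719581216810085
stripes px [[268.   65.8]
 [308.2  79. ]] [267 260] z 52.78 [[474.6  14.5]
 [488.6  25.9]]
disc [509.  -13.1] 56.09134292602539 notch ang 2.2576073277442674 with fixed axis 2.248212441713109
pin 688 [448.4   9.5  42.1] ang 2.784651695150209 2.781187529018607
```

Request:
jog_arm(grip=[0.3, 0.3, 0.3, 0.3, 0.3], offset=[[0.004, 0.082, 0], [0.016, 0.163, 0], [0.037, 0.242, 0], [0.065, 0.319, 0], [0.084, 0.36, 0]], twist=[[0, 0, -0.1], [0, 0, -0.2], [0, 0, -0.3], [0, 0, -0.4], [0, 0, -0.455]])

```text
t: 5.25
ee_pos: [550.2, -22.2, 59.5]
tcp_rot: [[-0.991, 0.135, 0.002], [0.135, 0.991, -0.001], [-0.003, -0.001, -1.0]]
wrist_force: [-0.1, -2.3, 1.7]
gripper_width: 0.355
finger_force: 1.1
```

Request:
jog_arm(grip=[0.3, 0.3, 0.3, 0.3, 0.3], offset=[[0.0, 0.016, 0], [0.001, 0.032, 0], [0.001, 0.037, 0], [0.001, 0.037, 0], [0.001, 0.037, 0]], twist=[[0, 0, -0.02], [0, 0, -0.04], [0, 0, -0.045], [0, 0, -0.045], [0, 0, -0.045]])

```text
t: 5.75
ee_pos: [550.2, -19.8, 58.6]
tcp_rot: [[-0.996, 0.092, 0.001], [0.092, 0.996, -0.001], [-0.001, -0.0, -1.0]]
wrist_force: [0.8, -3.7, 2.2]
gripper_width: 0.349
finger_force: 1.7
```

```bash
python3 - <<'E'
from h import *
im,d,K,R,t=cam('wrist'); np.savez('w4.npz',im=im,d=d,K=K,R=R,t=t); wheel('w4.npz')
E
```

```text
stripes px [[311.5  82.1]
 [271.4  68.5]] [267 264] z 52.73 [[472.4  12.8]
 [465.4  -3.8]]
disc [508.5 -13.1] 55.69786834716797 notch ang 2.7221614708403186 with fixed axis 2.7213305339933105
pin 726 [448.6   9.1  42. ] ang 2.7855564221838307 2.7849363923666504
```

Request:
jog_arm(grip=[0.3, 0.3, 0.3, 0.3, 0.3], offset=[[0.0, 0.02, 0], [0.001, 0.04, 0], [0.002, 0.055, 0], [0.002, 0.055, 0], [0.002, 0.055, 0]], twist=[[0, 0, -0.02], [0, 0, -0.04], [0, 0, -0.065], [0, 0, -0.065], [0, 0, -0.065]])

```text
t: 6.3
ee_pos: [549.8, -16.6, 58.3]
tcp_rot: [[-1.0, 0.027, 0.0], [0.027, 1.0, 0.0], [-0.0, 0.0, -1.0]]
wrist_force: [2.0, -3.5, 2.5]
gripper_width: 0.35
finger_force: 1.6
```

```bash
python3 - <<'E'
from h import *
im,d,K,R,t=cam('wrist'); np.savez('w5.npz',im=im,d=d,K=K,R=R,t=t); wheel('w5.npz'); save(cv2.resize(im,(800,600),interpolation=cv2.INTER_CUBIC),'w5.png')
E
```

```text
stripes px [[268.7  69.3]
 [309.   82.7]] [276 269] z 52.73 [[464.5  -7.1]
 [470.3   9.9]]
disc [508.8 -12.7] 56.28266906738281 notch ang 2.8143461442762723 with fixed axis 2.8012942375498247
pin 729 [448.6   9.   42. ] ang 2.795526940321578 2.7865851126945693
```

View pics/w5.png

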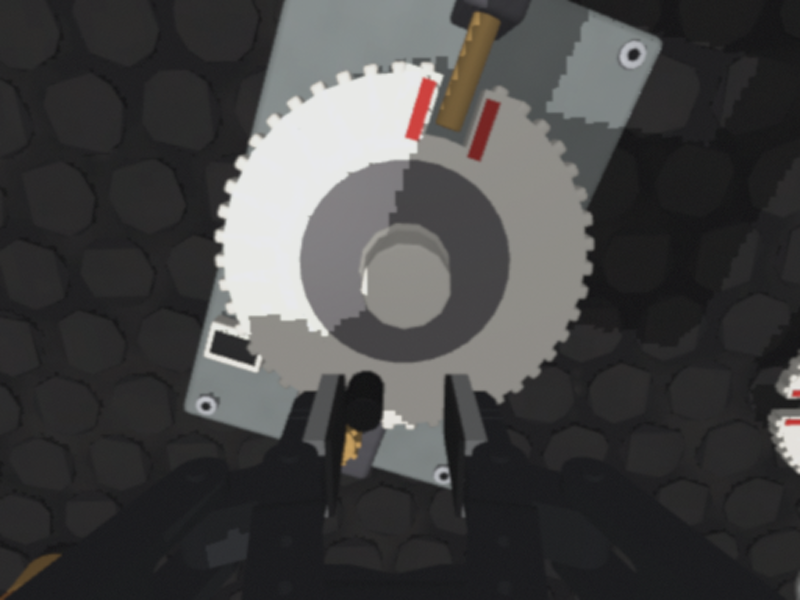

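The pin tip (452,120) sits centred in the notch between the stripes at (425,105) and (482,130). The error is about 0.02 rad, within tolerance. Next I back off the peg, lift, and go over the hub with the fingers shut.

Request:
jog_arm(grip=[0.3, 0.3, 0.3, 0.3, 0.3], offset=[[0, -0.08, 0], [0, -0.15, 0], [0, -0.15, -0.4], [0, -0.15, -0.8], [0, -0.15, -1.0]], twist=[[0, 0, 0], [0, 0, 0], [0, 0, 0], [0, 0, 0], [0, 0, 0]])

```text
t: 6.85
ee_pos: [548.9, -23.9, 109.0]
tcp_rot: [[-1.0, 0.027, -0.001], [0.027, 1.0, 0.001], [0.001, 0.001, -1.0]]
wrist_force: [-0.2, 0.3, -0.4]
gripper_width: 0.352
finger_force: 0.0
```

Request:
jog_arm(grip=[1, 1, 1, 1, 1], offset=[[0.4, 0.1, 0], [0.82, 0.22, 0], [0.82, 0.22, 0], [0.82, 0.22, 0], [0.82, 0.22, 0]], twist=[[0, 0, 0], [0, 0, 0], [0, 0, 0], [0, 0, 0], [0, 0, 0]])

```text
t: 7.35
ee_pos: [510.0, -12.4, 108.3]
tcp_rot: [[-1.0, 0.027, 0.001], [0.027, 1.0, -0.0], [-0.001, -0.0, -1.0]]
wrist_force: [0.0, 0.7, 0.1]
gripper_width: 0.003
finger_force: 0.0
```

```bash
python3 - <<'E'
from h import *
im,d,K,R,t=cam('wrist'); np.savez('w6.npz',im=im,d=d,K=K,R=R,t=t); wheel('w6.npz'); save(im,'w6.png')
o=robot.get_obs(); print({k:np.round(v,3).tolist() for k,v in o.items()})
E
```

```text
stripes px [[258.9 141.6]
 [287.  150.7]] [112 103] z 52.68 [[464.5  -7. ]
 [470.5   9.9]]
disc [508.5 -12.3] 56.011409759521484 notch ang 2.8179841237103425 with fixed axis 2.7983938900176613
pin 323 [448.8   8.9  42. ] ang 2.8006653201901206 2.78735691276239
{'t': 7.4, 'joints': [-0.244, 0.567, 1.829, 0.0, 0.744, -1.788], 'qd': [0.0, 0.0, 0.001, -0.001, 0.002, 0.002], 'tau': [0.087, -38.41, -9.965, 0.003, 0.016, -0.0], 'ee_pos': [510.048, -12.453, 108.277], 'tcp_rot': [[-1.0, 0.027, 0.001], [0.027, 1.0, -0.0], [-0.001, -0.0, -1.0]], 'wrist_force': [-0.112, 0.894, -0.203], 'ft_torque': [-0.004, 0.02, 0.025], 'finger_force': 0.0, 'gripper_width': -0.003}
```

View pics/w6.png

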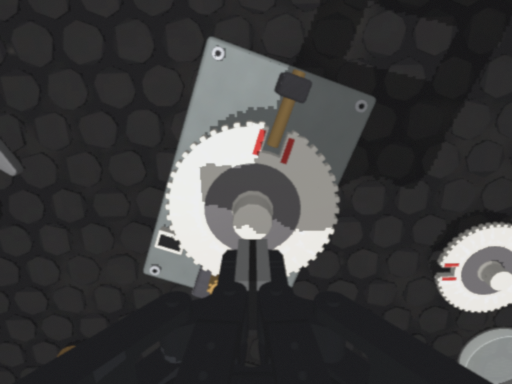

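The notch stays aligned with the pin (pin tip (272,148), stripes (259,142) and (287,151)), and the shut fingertips are over the hub (252,240). Next I press down.

Request:
jog_arm(grip=[1, 1, 1, 1, 1], offset=[[0.03, 0, 0.25], [0.03, 0, 0.5], [0.03, 0, 0.62], [0.03, 0, 0.68], [0.03, 0, 0.72]], twist=[[0, 0, 0], [0, 0, 0], [0, 0, 0], [0, 0, 0], [0, 0, 0]])

```text
t: 7.9
ee_pos: [507.3, -12.1, 71.9]
tcp_rot: [[-1.0, 0.027, -0.001], [0.027, 1.0, 0.0], [0.001, 0.0, -1.0]]
wrist_force: [-1.9, 0.4, 4.9]
gripper_width: 0.001
finger_force: 2.5
```

Request:
jog_arm(grip=[1, 1, 1, 1, 1], offset=[[0, 0, 0.02], [0, 0, 0.04], [0, 0, 0.06], [0, 0, 0.08], [0, 0, 0.1]], twist=[[0, 0, 0], [0, 0, 0], [0, 0, 0], [0, 0, 0], [0, 0, 0]])

```text
t: 8.4
ee_pos: [507.3, -12.1, 68.1]
tcp_rot: [[-1.0, 0.027, 0.001], [0.027, 1.0, -0.0], [-0.001, -0.0, -1.0]]
wrist_force: [-0.8, -0.7, 5.3]
gripper_width: 0.002
finger_force: 2.7
```

It is past the 1.5 mm stop at only about 5 N, so the notch is engaged. I'll continue to the seat.

Request:
jog_arm(grip=[1, 1, 1, 1, 1], offset=[[0, 0, 0.02], [0, 0, 0.04], [0, 0, 0.06], [0, 0, 0.08], [0, 0, 0.1]], twist=[[0, 0, 0], [0, 0, 0], [0, 0, 0], [0, 0, 0], [0, 0, 0]])

```text
t: 8.9
ee_pos: [507.4, -12.1, 64.0]
tcp_rot: [[-1.0, 0.026, 0.001], [0.026, 1.0, -0.0], [-0.001, -0.0, -1.0]]
wrist_force: [-3.8, 0.5, 21.7]
gripper_width: -0.003
finger_force: 10.9
```

The force rose to 22 N at z = 64 mm, so the wheel is on its seat. Now I draw back and check.

Request:
jog_arm(grip=[1, 1, 1, 1, 1], offset=[[0, 0, -0.1], [0, 0, -0.5], [0, 0, -1.2], [0, 0, -1.9], [0, 0, -2.0]], twist=[[0, 0, 0], [0, 0, 0], [0, 0, 0], [0, 0, 0], [0, 0, 0]])

```text
t: 9.4
ee_pos: [510.1, -12.5, 166.2]
tcp_rot: [[-1.0, 0.027, 0.009], [0.027, 1.0, -0.002], [-0.009, -0.002, -1.0]]
wrist_force: [0.6, 0.5, 0.2]
gripper_width: 0.0
finger_force: 0.0
```

```bash
python3 - <<'E'
from h import *
im,d,K,R,t=cam('wrist'); np.savez('w7.npz',im=im,d=d,K=K,R=R,t=t); wheel('w7.npz')
P=cloud(d,K,R,t); r=np.hypot(P[...,0]-508.5,P[...,1]+13.2)
m=(r>34)&(r<52)&(abs(P[...,2]-44)<4)&(im.min(-1)>90)
c,*_=np.linalg.lstsq(np.c_[P[m][:,:2]-[508.5,-13.2],np.ones(m.sum())],P[m][:,2],rcond=None); print('plane',c.round(4),m.sum())
E
```

```text
stripes px [[257.7 124.8]
 [279.3 131.7]] [46 46] z 44.84 [[464.5  -7. ]
 [470.4   9.9]]
disc [508.4 -12.1] 56.177127838134766 notch ang 2.822922452595815 with fixed axis 2.7994949881840316
pin 202 [448.8   9.   42.1] ang 2.8022097963146426 2.786328983809898
plane [ 3.00000e-04 -8.00000e-04  4.41856e+01] 6242
```

The disc top is now at 44.2 mm (seated height 44), level and aligned with the pin, and the robot is clear.

```bash
python3 -c "
from h import *
print(ticket.finish_job())"
```

```text
the job is handed in; nothing more can be done
None
```

The cam wheel is turned onto the pin, pressed fully down on its seat and level, and the arm is drawn back clear; the job is handed in, but no verdict came back.

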